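# Set the meter's range dial to the battery mark

## Task

Get the bench meter ready to check the drive battery: with the fingertips, push the tab of its range dial round clockwise over its clicks until it rests pointing at the green battery mark, and then press the orange key above the dial fully down and let it come up again. Work gently, pick nothing up, and leave the loose things on the bench where they lie.

Things in the scene. Friction and masses are not known exactly. Their poses are not given: they have to be found in the camera images.
- meter: Digital hand-held meter lying on its back in a low metal tray screwed to the bench, so it does not move: black case 208 long x 108 wide, light grey face 45 mm above the bench. Origin on the bench under the dial's axis; x runs along the meter to its display end, y to the left as the display is read, z up. The case reaches from x = -80 to +128 mm, the tray 7 mm farther each way
- dial_axis (a point): Point on the dial's upright axis at the level of the meter's face, 45 mm above the bench. The dial is a flat dark disc 58 mm across whose top is 7 mm above the face; on it stands one grey upright tab: 9 mm thick, 14 mm tall (its top 65 mm above the bench), running from 4 mm behind the axis to 35 mm out, with a white line on top. The rest of the disc is bare
- dial (a joint): Range dial (rad): grows clockwise seen from above. 0 is the off position (small black ring, tab 120 degrees anticlockwise of the meter's x axis); nine click positions 30 degrees (0.524) apart, the last at 4.19, with end stops just past the first and last. A sprung detent draws the dial into the nearest click; 2 to 4 N at the tab's outer part moves it over to the next, after which it snaps in by itself. It starts somewhere in the first four positions
- dial_tab (a point): Middle height of the tab, 24 mm out from the axis, 60 mm above the bench: a good place to push, across the tab
- dial_point (a point): Point on the meter's face that the tab points at, 42 mm from the axis (7 mm beyond the tab's end), turning with the dial; it lies on a mark's centre when the tab points at that mark
- mark_green: Green mark with a black battery pictogram, the wanted range: fixed printed disc, 14 mm across, lying flat on the meter's face (top 46 mm above the bench), 42 mm from the dial's axis; its centre. The four coloured marks stand at the last four click positions, in an order that differs from start to start
- mark_yellow: Yellow mark: fixed printed disc, 14 mm across, lying flat on the meter's face (top 46 mm above the bench), 42 mm from the dial's axis; its centre.
- mark_blue: Blue mark: fixed printed disc, 14 mm across, lying flat on the meter's face (top 46 mm above the bench), 42 mm from the dial's axis; its centre.
- mark_red: Red mark: fixed printed disc, 14 mm across, lying flat on the meter's face (top 46 mm above the bench), 42 mm from the dial's axis; its centre.
- key_top (a point): Middle of the top of the orange select key, a round key 19 mm across on the meter's centre line 64 mm from the dial's axis towards the display; its top stands 6 mm above the face, 51 mm above the bench. Nothing beside it stands higher than 2 mm above the face
- key (a joint): Travel of the orange key (m): 0 up, 0.003 fully down; spring return, 1.5 N to start it and 3.3 N to hold it down
- pack_mid (a point): Drive battery, flat dark block 138 x 46 x 25 mm with an orange label, lying beside the meter; its centre. Loose; to be left alone
- motor_mid (a point): Dark motor can, 36 mm across, 50 mm high with a 16 mm shaft on top, standing beside the meter; centre of the can. Loose; to be left alone
- wheel_a_mid (a point): Black tyre on a white rim, 66 mm across, 26 mm high, lying flat beside the meter; its centre. Loose; to be left alone
- wheel_b_mid (a point): A second such wheel, farther off; its centre. Loose; to be left alone
- hex_driver_a_mid (a point): Blue-handled driver lying on its side, 175 mm long, 19 mm thick, beside the meter; middle of its handle. Loose; to be left alone
- hex_driver_b_mid (a point): Black-handled driver lying on its side, 155 mm long, 19 mm thick; middle of its handle. Loose; to be left alone
- gear_box_mid (a point): Flat grey-blue parts box, 97 x 67 x 24 mm; its centre. Loose; to be left alone
- oil_bottle_mid (a point): Small standing bottle, 34 mm across, 85 mm high; its centre. Loose; to be left alone

How it is judged:
By the outcome, as a careful person would: the job done as asked, in the order asked, and still so for the second after the job is handed in, with the robot touching nothing.
It also fails if it takes over 64 s, if anything falls off the work surface, if the arm or the gripper's body presses on something with over 40 N, if the wrist force passes 120 N, or if a joint passes its speed limit or range.

## Robot

A 7-joint arm with a two-finger parallel gripper is mounted at the origin on the work surface. World frame = base frame: x ahead of the robot, y to its left, z up, the work surface at z = 0. Lengths are in m, angles in degrees, forces in N, time in s.
With the tool pointing down it reaches from about 0.35 to 0.775 m from the base axis. Payload 3.1 kg.
Tool frame: the origin (TCP) lies on the centre line of the jaws, within the pads' length; the fingertips stand 22 mm ahead of it and the grasp point (between the pads) lies 3 mm ahead of it; z points along the fingers, y is the direction in which the jaws open and shut (so a half turn about z gives the same grasp; the last joint's range is limited). The gripper opens to 85 mm and grips with 20 to 120 N. Pads are 22 mm wide; open, the fingers measure 114 mm over their backs; the gripper's body (76 mm by 85 mm) begins 54 mm behind the grasp point. The pads swing forward as they close: fully open they stand 13 mm farther back than shut.
Start: joints at [62.011, 17.813, 0.802, 86.603, -0.252, 75.585, -1.558], TCP at [0.238, -0.496, 0.253] pointing down, gripper open.
Joint ranges: [-154.91, 154.91], [-16.99, 109.72], [-72.82, 74.43], [7.12, 147.25], [-82.49, 262.49], [11.32, 116.49], [-174.64, 174.64]. Speed limits (degrees/s): [159.86, 159.86, 180, 180, 180, 180, 180].

## Interface

Orientations are given as a 3x3 rotation matrix whose columns are the frame's x, y, z axes.
In Python, from plant import bot gives the robot as it stands. The module is installed in compiled form; this text tells all that it offers.
- The arm moves only by the tool carry_out, never from a script. Its argument "targets" is a list of rows, each an object of numbers: "tx", "ty", "tz": the shift along the tool's x, y, z in cm; "twist": the turn about the tool's z in rad; "gripper": the opening, from 0 (shut) to 1 (fully open). In form: [{"tx": .., "ty": .., "tz": .., "twist": .., "gripper": ..}, ...]. A call has 1 to 20 rows; each row shifts and turns the commanded pose from where the row before left it, along the tool's axes as they then stand; what a row does not reach is not made up. A row lasts 1/10 s, in which the tool goes at most 50 mm and 8.59 degrees, less where a joint would pass 70% of its speed; a pose out of reach is approached as far as the arm can. A call with a gripper value outside its range is refused whole. The fingers move at their own pace and stop on an object; "force" is the grip in N (left out, the last holds). Time passes only in rows, so rows that do not move let the fingers close. It gives the time, the measured TCP pose, the force and the opening at its end, in the units of the state.
- bot.observe(): the state, without advancing time (a new reading comes with each control period).
- bot.camera(name): name is "scene" or "side" or "wrist"; returns a dict with "img" (480x640x3 uint8, red, green, blue), "fx", "fy", "cx", "cy" (pixels), "pose" (4x4, takes a point from camera to world coordinates). Camera axes: x right, y up, looking along -z (the intrinsics and any distortion apply to the point x, -y, -z); pixel columns grow to the right and rows downward; lengths in m; the calibration is good to about 2 mm. A picture is of the moment at which its call begins. There is no depth.
- bot.hand_in(): hands the job in, once; it reports no verdict.
The state is a dict: "time": time; "q": joint angles; "joint_velocities": joint speeds; "joint_torque": joint torques, N m; "eef_pos": TCP position; "tcp_rot": TCP orientation; "force": force on the tool from outside, world axes, zero at the start; "wrist_torque": the same for the moment, N m; "grip_width": finger opening in m.
Only numpy, scipy, OpenCV 4.12 (cv2) and the standard library are available. Lean on these libraries where they do the work, as an engineer would, in place of code of your own. Each camera call takes 0.05 s, during which the arm holds its last target.

## Working session

There is one attempt and no reset: what is moved stays moved. The work goes in short steps, Python scripts to look and compute and a tool call to move; the robot and the scene stay as the last step left them, time stands still between calls to the robot, and variables do not carry over. Pictures are saved under pics/ and viewed, and the job is handed in when it is done.

Besides the shell and the picture viewer there is one more tool, called after ">>>" by a JSON object that holds its "fn" and its "kwargs", one argument or row to a line. carry_out: Moves the arm, as the interface text tells. Its arguments: {"type":"object","properties":{"targets":{"type":"array","items":{"type":"object","properties":{"tx":{"type":"number"},"ty":{"type":"number"},"tz":{"type":"number"},"twist":{"type":"number"},"gripper":{"type":"number"}}}},"force":{"type":"number"}},"required":["targets"]}

```bash
mkdir -p pics
cat > h.py <<'E'
import numpy as np,cv2
from plant import bot
def snap(n,f):
    c=bot.camera(n); cv2.imwrite('pics/'+f+'.png',cv2.cvtColor(c['img'],cv2.COLOR_RGB2BGR)); np.save('pics/'+f+'.npy',c,allow_pickle=True); return c
def ray(c,u,v,z):
    P=np.array(c['pose']); d=P[:3,:3]@np.array([(u-c['cx'])/c['fx'],-(v-c['cy'])/c['fy'],-1]); o=P[:3,3]
    return o+d*(z-o[2])/d[2]
def load(f): return np.load('pics/'+f+'.npy',allow_pickle=True).item()
E
python3 - <<'E'
from h import *
for n in ['scene','side','wrist']:
    c=snap(n,n+'0'); print(n,[k for k in c],c['fx'],c['cx'],c['cy']); print(np.round(c['pose'],3).tolist())
s=bot.observe();print(s['time'],s['eef_pos'],np.round(s['tcp_rot'],3).tolist(),s['grip_width'])
E
```

```text
scene ['img', 'fx', 'fy', 'cx', 'cy', 'pose'] 519.0668739297137 325.7310544704226 233.44757094918975
[[0.555, -0.722, 0.413, 1.03], [0.832, 0.484, -0.271, -0.352], [-0.004, 0.494, 0.87, 1.122], [0.0, 0.0, 0.0, 1.0]]
side ['img', 'fx', 'fy', 'cx', 'cy', 'pose'] 579.4727426831024 319.2659012281188 232.24608461637416
[[-0.994, 0.071, -0.084, 0.442], [-0.109, -0.715, 0.69, 0.789], [-0.011, 0.695, 0.719, 0.921], [0.0, 0.0, 0.0, 1.0]]
wrist ['img', 'fx', 'fy', 'cx', 'cy', 'pose'] 410.41385322914743 315.7111563536729 243.75166570494392
[[0.432, 0.857, 0.279, 0.309], [-0.902, 0.412, 0.131, -0.46], [-0.003, -0.308, 0.951, 0.374], [0.0, 0.0, 0.0, 1.0]]
0.15 [ 0.23743528 -0.49554589  0.25245161] [[0.902, 0.432, -0.001], [0.432, -0.902, 0.002], [-0.0, -0.002, -1.0]] 0.08557738594437438
```

View pics/scene0.png

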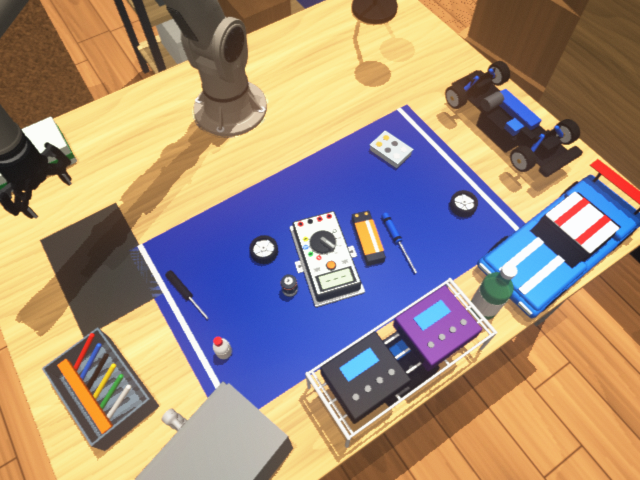

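View pics/side0.png

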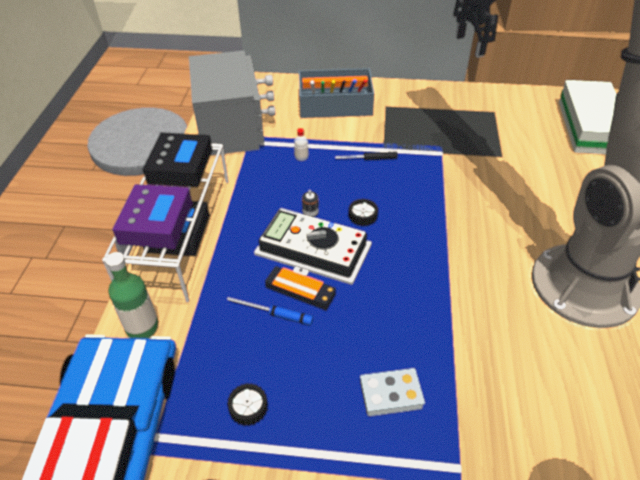

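The scene view shows the meter at about (325,258), with its dial at (322,243), its orange key at (331,265) and its display away from the robot. In the side view the meter is at (315,243). I'll enlarge both.

Run:
```python
import cv2
a=cv2.imread('pics/scene0.png')[195:315,270:400];cv2.imwrite('pics/sc1.png',cv2.resize(a,None,fx=5,fy=5,interpolation=2))
a=cv2.imread('pics/side0.png')[195:295,240:390];cv2.imwrite('pics/si1.png',cv2.resize(a,None,fx=5,fy=5,interpolation=2))
```

```text
(no output)
```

View pics/sc1.png

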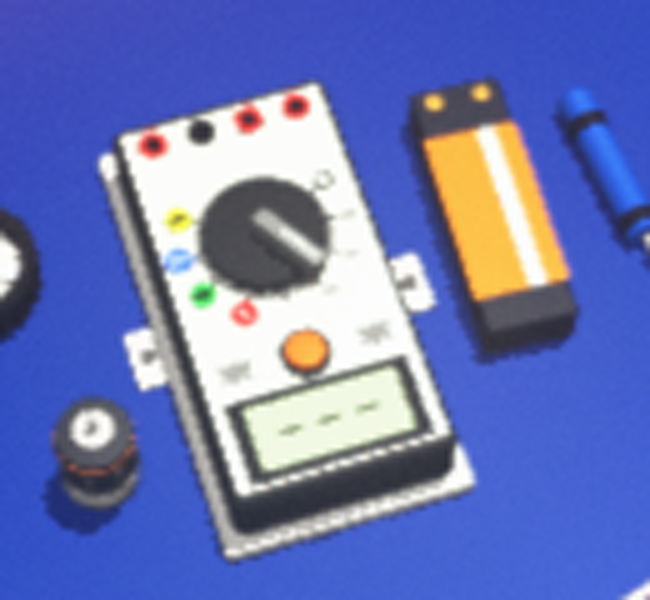

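View pics/si1.png

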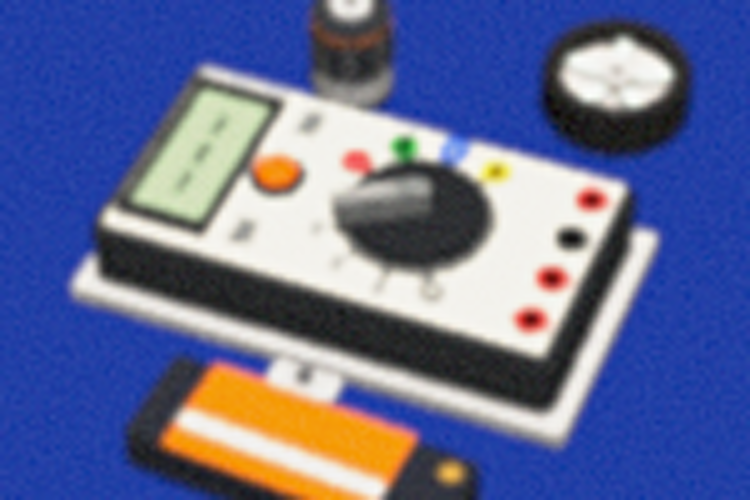

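```bash
cat > meas.py <<'E'
from h import *
def cents(c,roi,face=0.046):
    u0,v0,u1,v1=roi
    im=c['img'][v0:v1,u0:u1]; im=cv2.resize(im,None,fx=4,fy=4,interpolation=cv2.INTER_CUBIC)
    hsv=cv2.cvtColor(im,cv2.COLOR_RGB2HSV)
    R={'orange':((8,170,170),(18,255,255)),'green':((50,110,60),(80,255,255)),'yellow':((23,110,120),(34,255,255)),'blue':((100,80,190),(114,200,255)),'red':((170,60,120),(179,255,255))}
    for n,(a,b) in R.items():
        m=cv2.inRange(hsv,a,b)
        if n=='red': m|=cv2.inRange(hsv,(0,60,120),(6,255,255))
        k,l,st,ce=cv2.connectedComponentsWithStats(m)
        for i in range(1,k):
            if st[i,4]>150:
                u,v=(ce[i]+.5)/4-.5+[u0,v0]
                z=0.051 if n=='orange' else face
                print(n,st[i,4],np.round([u,v],1),np.round(ray(c,u,v,z),4))
E
python3 - <<'E'
from meas import *
print('scene');cents(load('scene0'),(292,205,365,300))
print('side');cents(load('side0'),(250,205,372,285))
E
```

```text
scene
orange 513 [359.4 234.9] [0.5693 0.0468 0.051 ]
orange 481 [330.3 264.5] [ 0.5955 -0.0539  0.051 ]
green 216 [310.3 253.5] [ 0.5439 -0.0755  0.046 ]
yellow 249 [305.2 238.6] [ 0.5037 -0.0638  0.046 ]
blue 162 [305.2 247.5] [ 0.5239 -0.0767  0.046 ]
blue 4919 [300.5 284.8] [ 0.5984 -0.137   0.046 ]
blue 1083 [361.8 275.8] [ 0.6573 -0.0089  0.046 ]
blue 1002 [357.7 297.4] [ 0.6952 -0.0474  0.046 ]
red 373 [328.6 215.8] [0.4819 0.0177 0.046 ]
red 408 [319.2 218.3] [ 0.4753 -0.0053  0.046 ]
red 410 [300.  223.4] [ 0.4616 -0.0517  0.046 ]
red 366 [318.4 257.2] [ 0.5625 -0.0649  0.046 ]
side
orange 610 [294.8 229.3] [ 0.5959 -0.0493  0.051 ]
orange 2356 [295.9 277. ] [0.576  0.0791 0.051 ]
orange 459 [276.5 282.9] [0.6112 0.0972 0.051 ]
green 171 [320.5 224.4] [ 0.5445 -0.074   0.046 ]
yellow 238 [338.6 229. ] [ 0.505  -0.0641  0.046 ]
blue 363 [330.6 224.2] [ 0.5232 -0.0767  0.046 ]
red 410 [311.2 227.1] [ 0.5632 -0.064   0.046 ]
red 443 [357.9 234.5] [ 0.4635 -0.052   0.046 ]
red 475 [350.  250.3] [ 0.4766 -0.0059  0.046 ]
red 476 [345.7 258.5] [0.4835 0.0173 0.046 ]
red 222 [314.7 278.8] [0.5397 0.0758 0.046 ]
```

Run:
```python
from meas import *
from scipy.optimize import least_squares
m=np.radians([-30,-60,-90,-120])
L=np.c_[.042*np.cos(m),.042*np.sin(m)]; L=np.r_[L,[[.064,0]]]
W=np.array([[.5629,-.0645],[.5442,-.0748],[.5235,-.0767],[.5044,-.064],[.5957,-.0517]])
def f(x):
    c,s=np.cos(x[2]),np.sin(x[2]);return (L@np.array([[c,s],[-s,c]])+x[:2]-W)
r=least_squares(lambda x:f(x).ravel(),[.54,-.04,0]);print(r.x,np.degrees(r.x[2]));print(np.round(f(r.x)*1e3,1))
ax=r.x[:2];th=r.x[2]
# tab: white line / grey pixels within disc, unproject at z=.065
for nm,roi in(('scene0',(310,228,338,256)),('side0',(305,225,340,255))):
    c=load(nm);g=[]
    for v in range(roi[1],roi[3]):
        for u in range(roi[0],roi[2]):
            p=ray(c,u,v,.065)[:2]-ax
            if np.hypot(*p)<.033 and c['img'][v,u].min()>105: g.append([*p,float(c['img'][v,u].mean())])
    g=np.array(g);a=np.degrees(np.arctan2(g[:,1],g[:,0])-th);print(nm,len(g));
    w=g[np.hypot(g[:,0],g[:,1])>.012];print(np.round(np.degrees(np.arctan2(w[:,1].mean(),w[:,0].mean())-th),1))
```

```text
[ 0.53381834 -0.0349036  -0.26314176] -15.076912323608196
[[ 0.6 -0.1]
 [ 0.4 -0.7]
 [-0.6  1.2]
 [-0.3 -0.6]
 [-0.1  0.1]]
scene0 197
126.2
side0 209
-44.1
```

Run:
```python
from h import *
ax=np.array([.5338,-.0349])
for nm,(u0,v0,s),pts in(('scene0',(270,195,5),[(258,215),(322,260)]),('side0',(240,195,5),[(432,185),(337,195)])):
    c=load(nm);P=[ray(c,u0+(x+.5)/s-.5,v0+(y+.5)/s-.5,.065)[:2]-ax for x,y in pts]
    d=P[1]-P[0];print(nm,np.round(P,4).tolist(),'ang in meter',np.degrees(np.arctan2(d[1],d[0]))+15.1,np.linalg.norm(d))
```

```text
scene0 [[-0.0022, -0.0016], [0.0341, 0.0098]] ang in meter 32.593135726752415 0.03805906084054649
side0 [[-0.005, -0.0006], [0.0332, 0.0089]] ang in meter 29.080395851662786 0.03935687096773716
```

Every measured mark lies within about 1.3 mm of the fitted geometry:
- **Dial axis:** (0.534, -0.035), with the meter yawed -15.1°.
- **Tab:** at +30° in the meter frame, which is click 3.
- **Green mark:** at -60°, which is click 6, so the dial needs three clicks clockwise.

Next I move above the start point with the jaws shut.

>>> {"fn": "carry_out", "kwargs": {
  "targets": [
    {"tx": 2.47,"ty": -1.54,"gripper": 0},
    {"tx": 2.47,"ty": -1.54,"gripper": 0},
    {"tx": 2.47,"ty": -1.54,"gripper": 0},
    {"tx": 2.47,"ty": -1.54,"gripper": 0},
    {"tx": 2.47,"ty": -1.54,"gripper": 0},
    {"tx": 2.47,"ty": -1.54,"gripper": 0},
    {"tx": 2.47,"ty": -1.54,"gripper": 0},
    {"tx": 2.47,"ty": -1.54,"gripper": 0},
    {"tx": 2.47,"ty": -1.54,"gripper": 0},
    {"tx": 2.47,"ty": -1.54,"gripper": 0},
    {"tx": 2.47,"ty": -1.54,"gripper": 0},
    {"tx": 2.47,"ty": -1.54,"gripper": 0},
    {"tx": 2.47,"ty": -1.54,"gripper": 0},
    {"tx": 2.47,"ty": -1.54,"gripper": 0},
    {"tx": 2.47,"ty": -1.54,"gripper": 0},
    {"tx": 2.47,"ty": -1.54,"gripper": 0},
    {"tx": 2.47,"ty": -1.54,"gripper": 0},
    {"tx": 2.47,"ty": -1.54,"gripper": 0},
    {"tx": 2.47,"ty": -1.54,"gripper": 0},
    {"tx": 2.47,"ty": -1.54,"gripper": 0}
  ],
  "force": 20
}}

```text
schema error: expected keys tx, ty, tz, twist, gripper
```

>>> {"fn": "carry_out", "kwargs": {
  "targets": [
    {"twist": -0.1155,"tz": 0.8,"gripper": 0},
    {"twist": -0.1155,"tz": 0.8,"gripper": 0},
    {"twist": -0.1155,"tz": 0.8,"gripper": 0},
    {"twist": -0.1155,"tz": 0.8,"gripper": 0},
    {"twist": -0.1155,"tz": 0.8,"gripper": 0},
    {"twist": -0.1155,"tz": 0.8,"gripper": 0},
    {"twist": -0.1155,"tz": 0.8,"gripper": 0},
    {"twist": -0.1155,"tz": 0.8,"gripper": 0},
    {"twist": -0.1155,"tz": 0.8,"gripper": 0},
    {"twist": -0.1155,"tz": 0.8,"gripper": 0},
    {"twist": -0.1155,"gripper": 0},
    {"twist": -0.1155,"gripper": 0},
    {"gripper": 0},
    {"gripper": 0}
  ]
}}

```text
schema error: expected keys tx, ty, tz, twist, gripper
```

Run:
```python
from h import *
s=bot.observe();print(s['time'],s['eef_pos'],np.round(s['tcp_rot'],3).tolist(),s['grip_width'],s['force'])
for n in ['side','wrist','scene']: snap(n,n+'1')
cv2.imwrite('pics/si2.png',cv2.resize(cv2.imread('pics/side1.png')[120:300,220:400],None,fx=4,fy=4)[:600])
cv2.imwrite('pics/sc2.png',cv2.resize(cv2.imread('pics/scene1.png')[150:300,240:400],None,fx=4,fy=4))
```

```text
0.15 [ 0.23743528 -0.49554589  0.25245161] [[0.902, 0.432, -0.001], [0.432, -0.902, 0.002], [-0.0, -0.002, -1.0]] 0.08557738594437438 [-0.23569835  0.25166581  0.19776312]
```

View pics/si2.png

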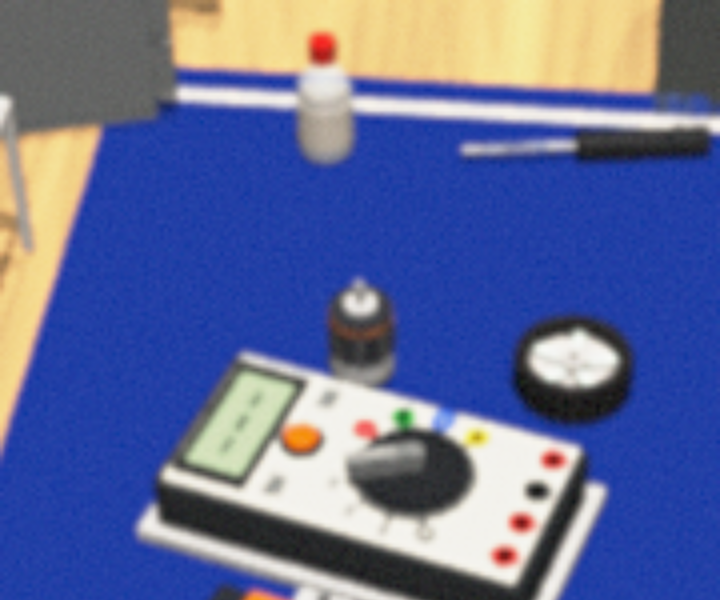

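View pics/wrist1.png

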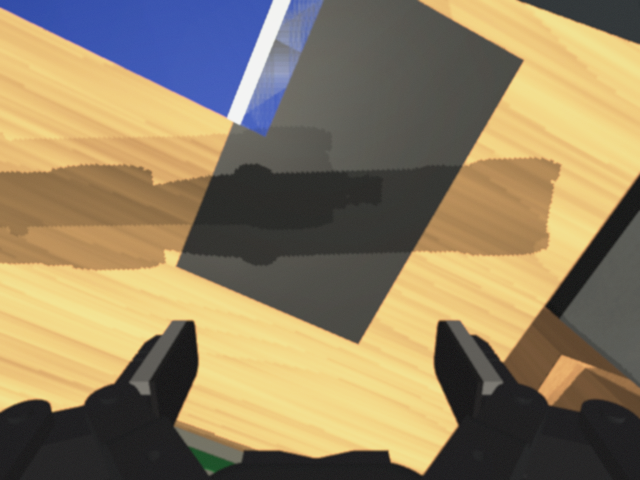

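View pics/sc2.png

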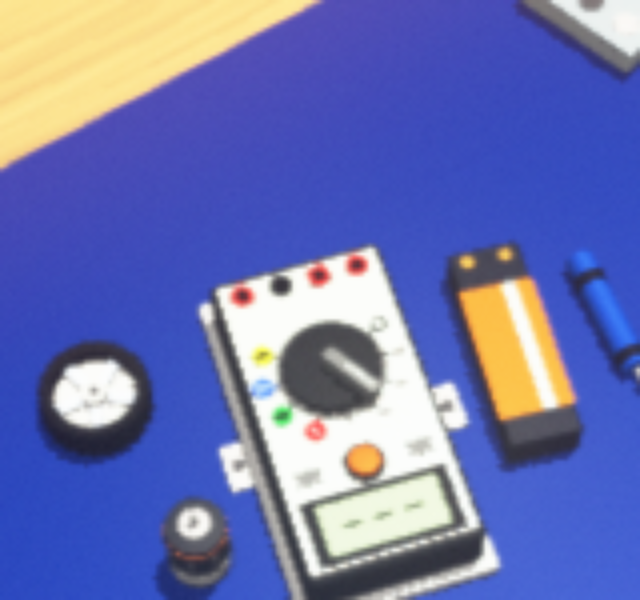

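The moves were refused because every row needs all five keys, so the arm hasn't moved. The pictures show the scene unchanged, with the wrist camera seeing open fingers. I'll resend the move with full rows.

>>> {"fn": "carry_out", "kwargs": {
  "targets": [
    {"tx": 2.47,"ty": -1.54,"tz": 0,"twist": 0,"gripper": 0},
    {"tx": 2.47,"ty": -1.54,"tz": 0,"twist": 0,"gripper": 0},
    {"tx": 2.47,"ty": -1.54,"tz": 0,"twist": 0,"gripper": 0},
    {"tx": 2.47,"ty": -1.54,"tz": 0,"twist": 0,"gripper": 0},
    {"tx": 2.47,"ty": -1.54,"tz": 0,"twist": 0,"gripper": 0},
    {"tx": 2.47,"ty": -1.54,"tz": 0,"twist": 0,"gripper": 0},
    {"tx": 2.47,"ty": -1.54,"tz": 0,"twist": 0,"gripper": 0},
    {"tx": 2.47,"ty": -1.54,"tz": 0,"twist": 0,"gripper": 0},
    {"tx": 2.47,"ty": -1.54,"tz": 0,"twist": 0,"gripper": 0},
    {"tx": 2.47,"ty": -1.54,"tz": 0,"twist": 0,"gripper": 0},
    {"tx": 2.47,"ty": -1.54,"tz": 0,"twist": 0,"gripper": 0},
    {"tx": 2.47,"ty": -1.54,"tz": 0,"twist": 0,"gripper": 0},
    {"tx": 2.47,"ty": -1.54,"tz": 0,"twist": 0,"gripper": 0},
    {"tx": 2.47,"ty": -1.54,"tz": 0,"twist": 0,"gripper": 0},
    {"tx": 2.47,"ty": -1.54,"tz": 0,"twist": 0,"gripper": 0},
    {"tx": 2.47,"ty": -1.54,"tz": 0,"twist": 0,"gripper": 0},
    {"tx": 2.47,"ty": -1.54,"tz": 0,"twist": 0,"gripper": 0},
    {"tx": 2.47,"ty": -1.54,"tz": 0,"twist": 0,"gripper": 0},
    {"tx": 2.47,"ty": -1.54,"tz": 0,"twist": 0,"gripper": 0},
    {"tx": 2.47,"ty": -1.54,"tz": 0,"twist": 0,"gripper": 0}
  ],
  "force": 20
}}

```text
time: 2.3
eef_pos: [0.5506, -0.0039, 0.2532]
tcp_rot: [[0.902, 0.432, -0.0], [0.432, -0.902, -0.0], [-0.0, 0.0, -1.0]]
force: [-0.4, 0.5, 0.2]
grip_width: -0.0006
```

>>> {"fn": "carry_out", "kwargs": {
  "targets": [
    {"tx": 0,"ty": 0,"tz": 0.8,"twist": -0.1155,"gripper": 0},
    {"tx": 0,"ty": 0,"tz": 0.8,"twist": -0.1155,"gripper": 0},
    {"tx": 0,"ty": 0,"tz": 0.8,"twist": -0.1155,"gripper": 0},
    {"tx": 0,"ty": 0,"tz": 0.8,"twist": -0.1155,"gripper": 0},
    {"tx": 0,"ty": 0,"tz": 0.8,"twist": -0.1155,"gripper": 0},
    {"tx": 0,"ty": 0,"tz": 0.8,"twist": -0.1155,"gripper": 0},
    {"tx": 0,"ty": 0,"tz": 0.8,"twist": -0.1155,"gripper": 0},
    {"tx": 0,"ty": 0,"tz": 0.8,"twist": -0.1155,"gripper": 0},
    {"tx": 0,"ty": 0,"tz": 0.8,"twist": -0.1155,"gripper": 0},
    {"tx": 0,"ty": 0,"tz": 0.8,"twist": -0.1155,"gripper": 0},
    {"tx": 0,"ty": 0,"tz": 0,"twist": -0.1155,"gripper": 0},
    {"tx": 0,"ty": 0,"tz": 0,"twist": -0.1155,"gripper": 0},
    {"tx": 0,"ty": 0,"tz": 0,"twist": 0,"gripper": 0},
    {"tx": 0,"ty": 0,"tz": 0,"twist": 0,"gripper": 0}
  ]
}}

```text
time: 3.7
eef_pos: [0.5501, -0.0049, 0.1732]
tcp_rot: [[-0.256, 0.967, -0.0], [0.967, 0.256, 0.0], [0.0, -0.0, -1.0]]
force: [0.4, 0.5, 0.1]
grip_width: -0.0001
```

```bash
cat > look.py <<'E'
from h import *
import sys
t=sys.argv[1]
s=bot.observe();R=np.array(s['tcp_rot']);p=np.array(s['eef_pos']);print(round(s['time'],2),np.round(p,4),'psi',np.round(np.degrees(np.arctan2(R[1,0],R[0,0])),2),'z',np.round(R[:,2],3),s['grip_width'],np.round(s['force'],2))
ax=np.array([.5338,-.0349]);d=p[:2]-ax;print('tool pos rel axis in tool xy (mm)',np.round(1e3*np.array([d@R[:2,0],d@R[:2,1]]),1))
for n in ['side','scene']+sys.argv[2:]: snap(n,n+t)
a=cv2.imread(f'pics/side{t}.png')[130:290,250:390];b=cv2.imread(f'pics/scene{t}.png')[150:310,260:400]
cv2.imwrite(f'pics/both{t}.png',cv2.resize(np.hstack([a,b]),None,fx=2.8,fy=2.8,interpolation=2))
E
python3 look.py 3 wrist
```

```text
3.7 [ 0.5501 -0.0049  0.1732] psi 104.86 z [-0.  0. -1.] -0.00012421444135252596 [0.41 0.54 0.13]
tool pos rel axis in tool xy (mm) [24.8 23.4]
```

View pics/both3.png

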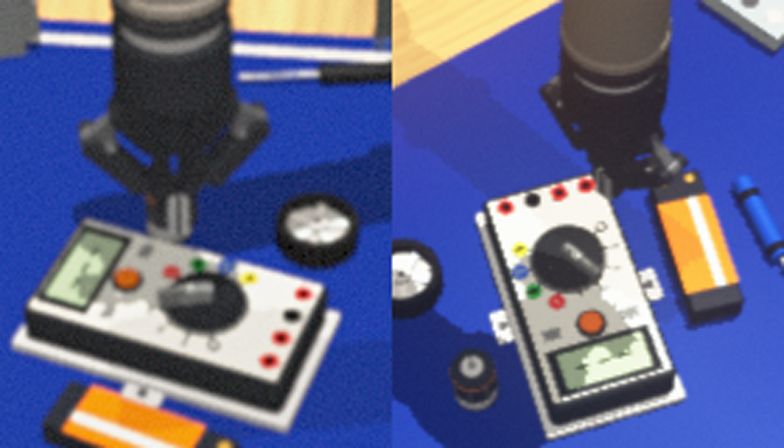

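View pics/wrist3.png

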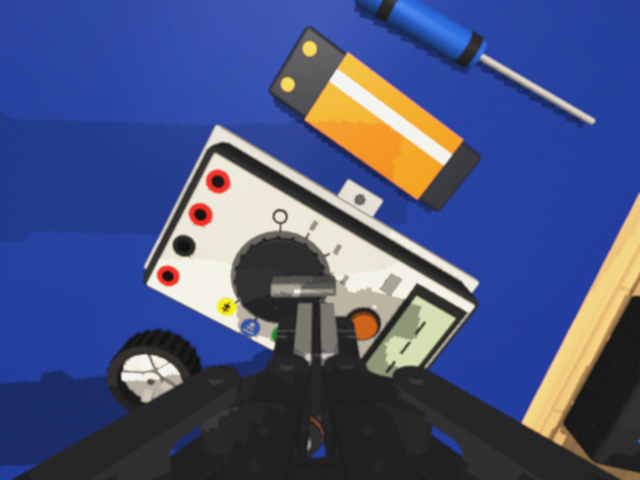

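Jaws are shut and about 25 mm to the anticlockwise side of the tab. In the side view the fingertip's lower end is near pixel (311,214). I'll check the fingertip height from that.

Run:
```python
from h import *
def proj(c,p):
    P=np.linalg.inv(np.array(c['pose']));q=P[:3,:3]@p+P[:3,3];return c['fx']*q[0]/-q[2]+c['cx'],c['fy']*-q[1]/-q[2]+c['cy']
c=load('side3')
for z in (.1732,.1512,.1382):print(z,np.round(proj(c,np.array([.5501,-.0049+.011,z])),1),np.round(proj(c,np.array([.5501,-.0049-.011,z])),1))
cv2.imwrite('pics/tip.png',cv2.resize(cv2.imread('pics/side3.png')[180:230,280:345],None,fx=10,fy=10,interpolation=2))
```

```text
0.1732 [312.3 206.5] [313.6 198.6]
0.1512 [312.5 214.9] [313.8 207. ]
0.1382 [312.6 219.8] [314.  211.8]
```

View pics/tip.png

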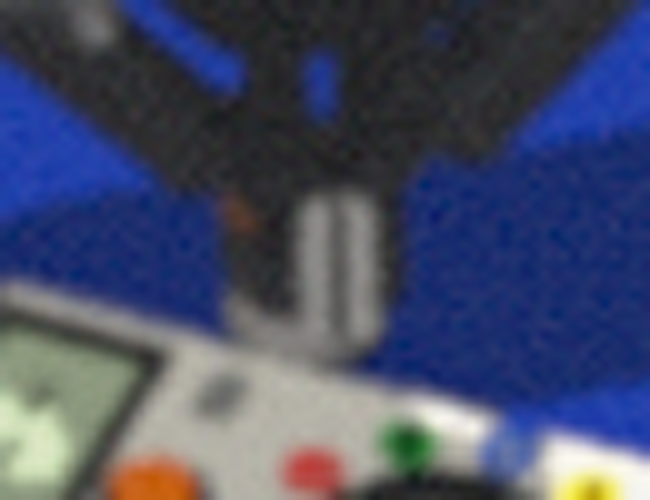

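The tip is at z≈0.151, which is 22 mm ahead of the TCP with the jaws shut, as the spec says. Now I lower to TCP z 0.079, which puts the tip at 57 mm.

>>> {"fn": "carry_out", "kwargs": {
  "targets": [
    {"tx": 0,"ty": 0,"tz": 1.2,"twist": 0,"gripper": 0},
    {"tx": 0,"ty": 0,"tz": 1.2,"twist": 0,"gripper": 0},
    {"tx": 0,"ty": 0,"tz": 1.2,"twist": 0,"gripper": 0},
    {"tx": 0,"ty": 0,"tz": 1.2,"twist": 0,"gripper": 0},
    {"tx": 0,"ty": 0,"tz": 1.2,"twist": 0,"gripper": 0},
    {"tx": 0,"ty": 0,"tz": 1.2,"twist": 0,"gripper": 0},
    {"tx": 0,"ty": 0,"tz": 1.0,"twist": 0,"gripper": 0},
    {"tx": 0,"ty": 0,"tz": 0.6,"twist": 0,"gripper": 0},
    {"tx": 0,"ty": 0,"tz": 0.6,"twist": 0,"gripper": 0},
    {"tx": 0,"ty": 0,"tz": 0,"twist": 0,"gripper": 0},
    {"tx": 0,"ty": 0,"tz": 0,"twist": 0,"gripper": 0}
  ]
}}

```text
time: 4.95
eef_pos: [0.5504, -0.0047, 0.0795]
tcp_rot: [[-0.259, 0.966, 0.001], [0.966, 0.259, 0.0], [-0.0, 0.001, -1.0]]
force: [0.5, 0.2, -0.2]
grip_width: -0.0
```

```bash
python3 look.py 4 wrist
```

```text
4.95 [ 0.5504 -0.0047  0.0795] psi 105.02 z [ 0.001  0.    -1.   ] -3.381323005693123e-05 [ 0.51  0.24 -0.25]
tool pos rel axis in tool xy (mm) [24.9 23.8]
```

View pics/wrist4.png

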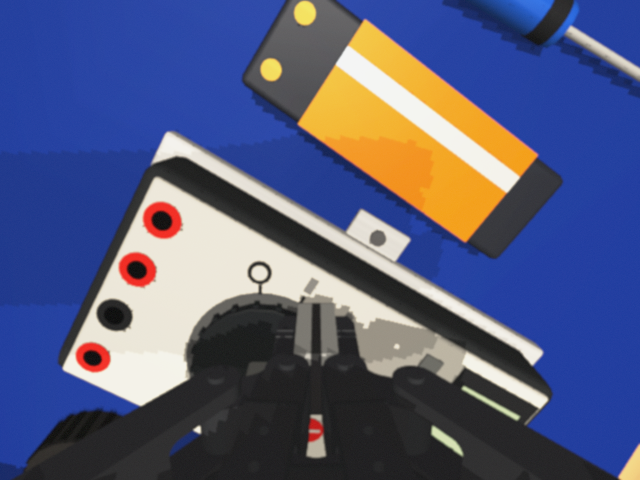

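No contact yet. Next I close the 9 mm gap and push about 23°, which should carry the tab over the first click.

>>> {"fn": "carry_out", "kwargs": {
  "targets": [
    {"tx": -0.3,"ty": 0,"tz": 0,"twist": 0,"gripper": 0},
    {"tx": -0.3,"ty": 0,"tz": 0,"twist": 0,"gripper": 0},
    {"tx": -0.3,"ty": 0,"tz": 0,"twist": 0,"gripper": 0},
    {"tx": -0.146,"ty": 0.089,"tz": 0,"twist": 0.06,"gripper": 0},
    {"tx": -0.146,"ty": 0.089,"tz": 0,"twist": 0.06,"gripper": 0},
    {"tx": -0.146,"ty": 0.089,"tz": 0,"twist": 0.06,"gripper": 0},
    {"tx": -0.146,"ty": 0.089,"tz": 0,"twist": 0.06,"gripper": 0},
    {"tx": -0.146,"ty": 0.089,"tz": 0,"twist": 0.06,"gripper": 0},
    {"tx": -0.146,"ty": 0.089,"tz": 0,"twist": 0.06,"gripper": 0},
    {"tx": -0.146,"ty": 0.089,"tz": 0,"twist": 0.06,"gripper": 0},
    {"tx": 0,"ty": 0,"tz": 0,"twist": 0,"gripper": 0},
    {"tx": 0,"ty": 0,"tz": 0,"twist": 0,"gripper": 0}
  ]
}}

```text
time: 6.3
eef_pos: [0.5595, -0.0238, 0.0793]
tcp_rot: [[0.157, 0.988, 0.0], [0.988, -0.157, -0.001], [-0.001, 0.0, -1.0]]
force: [0.2, -1.2, -0.2]
grip_width: 0.0002
```

```bash
python3 look.py 5 wrist
```

```text
6.3 [ 0.5595 -0.0238  0.0793] psi 80.99 z [ 0.    -0.001 -1.   ] 0.00020444247874182992 [ 0.15 -1.24 -0.22]
tool pos rel axis in tool xy (mm) [15.  23.6]
```

View pics/both5.png

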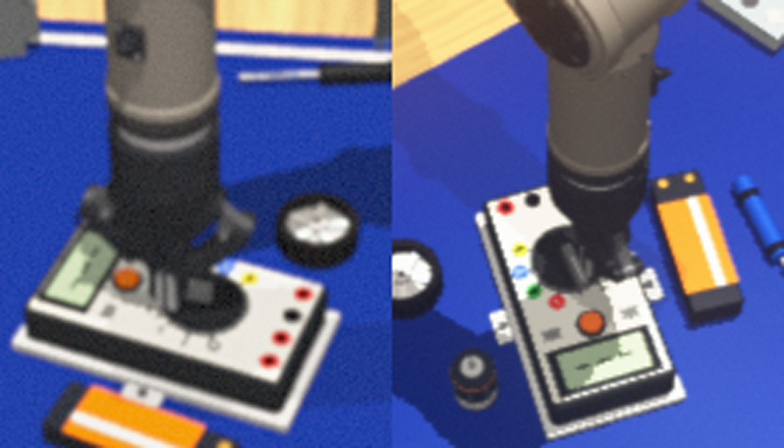

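View pics/wrist5.png

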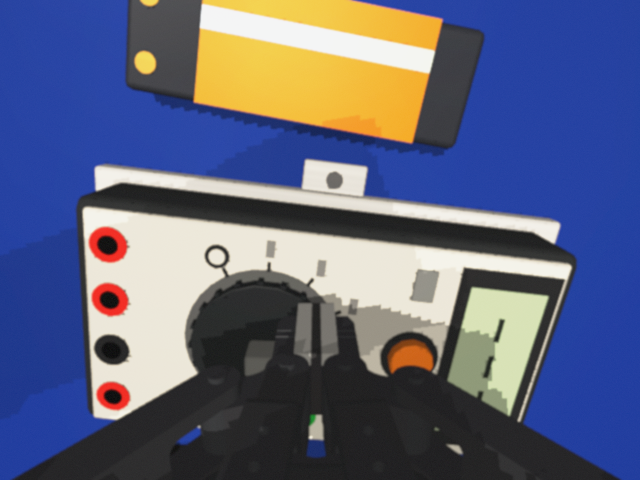

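In the scene view (right half, around (577,263)) the tab now points at the key, which is click 4. The finger trails it with 1.2 N. On to the second click.

>>> {"fn": "carry_out", "kwargs": {
  "targets": [
    {"tx": -0.146,"ty": 0.089,"tz": 0,"twist": 0.06,"gripper": 0},
    {"tx": -0.146,"ty": 0.089,"tz": 0,"twist": 0.06,"gripper": 0},
    {"tx": -0.146,"ty": 0.089,"tz": 0,"twist": 0.06,"gripper": 0},
    {"tx": -0.146,"ty": 0.089,"tz": 0,"twist": 0.06,"gripper": 0},
    {"tx": -0.146,"ty": 0.089,"tz": 0,"twist": 0.06,"gripper": 0},
    {"tx": -0.146,"ty": 0.089,"tz": 0,"twist": 0.06,"gripper": 0},
    {"tx": -0.146,"ty": 0.089,"tz": 0,"twist": 0.06,"gripper": 0},
    {"tx": -0.146,"ty": 0.089,"tz": 0,"twist": 0.06,"gripper": 0},
    {"tx": 0,"ty": 0,"tz": 0,"twist": 0,"gripper": 0},
    {"tx": 0,"ty": 0,"tz": 0,"twist": 0,"gripper": 0}
  ]
}}

```text
time: 7.45
eef_pos: [0.5617, -0.0371, 0.0793]
tcp_rot: [[0.595, 0.804, -0.0], [0.804, -0.595, -0.001], [-0.001, 0.0, -1.0]]
force: [0.2, 0.3, 0.9]
grip_width: -0.0003
```

```bash
python3 look.py 6 wrist
```

```text
7.45 [ 0.5617 -0.0371  0.0793] psi 53.47 z [-0.    -0.001 -1.   ] -0.0003414038272373778 [0.21 0.26 0.9 ]
tool pos rel axis in tool xy (mm) [14.9 23.7]
```

View pics/both6.png

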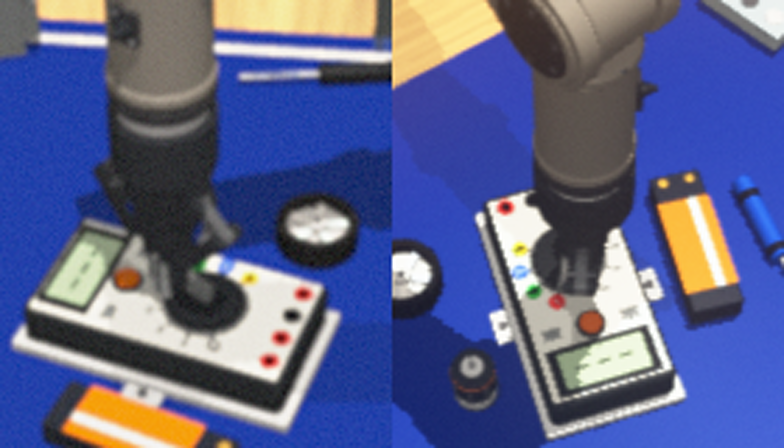

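View pics/wrist6.png

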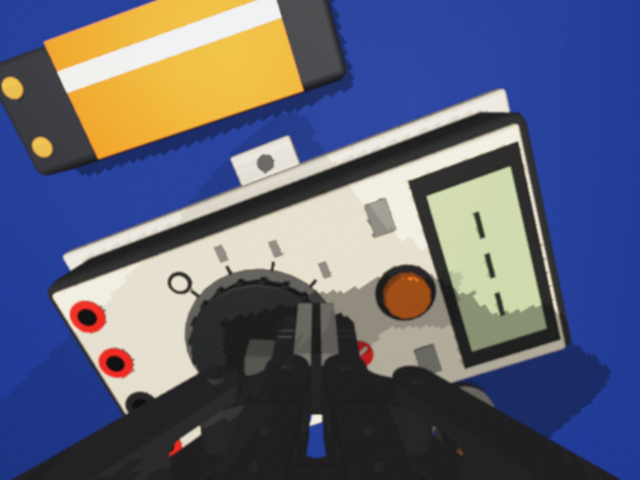

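The fingers have pushed 51.5° and no load is left, so the tab has snapped over to the red position, click 5. Next is the third click, stopping about 7° short of green so that the detent pulls the tab in.

>>> {"fn": "carry_out", "kwargs": {
  "targets": [
    {"tx": -0.146,"ty": 0.089,"tz": 0,"twist": 0.06,"gripper": 0},
    {"tx": -0.146,"ty": 0.089,"tz": 0,"twist": 0.06,"gripper": 0},
    {"tx": -0.146,"ty": 0.089,"tz": 0,"twist": 0.06,"gripper": 0},
    {"tx": -0.146,"ty": 0.089,"tz": 0,"twist": 0.06,"gripper": 0},
    {"tx": -0.146,"ty": 0.089,"tz": 0,"twist": 0.06,"gripper": 0},
    {"tx": -0.146,"ty": 0.089,"tz": 0,"twist": 0.06,"gripper": 0},
    {"tx": -0.146,"ty": 0.089,"tz": 0,"twist": 0.06,"gripper": 0},
    {"tx": -0.146,"ty": 0.089,"tz": 0,"twist": 0.06,"gripper": 0},
    {"tx": -0.146,"ty": 0.089,"tz": 0,"twist": 0.06,"gripper": 0},
    {"tx": 0,"ty": 0,"tz": 0,"twist": 0,"gripper": 0},
    {"tx": 0,"ty": 0,"tz": 0,"twist": 0,"gripper": 0}
  ]
}}

```text
time: 8.7
eef_pos: [0.5566, -0.0515, 0.0792]
tcp_rot: [[0.924, 0.383, -0.001], [0.383, -0.924, -0.001], [-0.001, 0.0, -1.0]]
force: [1.0, 0.0, 0.7]
grip_width: -0.0002
```

```bash
python3 look.py 7 wrist
```

```text
8.7 [ 0.5566 -0.0515  0.0792] psi 22.54 z [-0.001 -0.001 -1.   ] -0.00017509653176669778 [0.97 0.01 0.71]
tool pos rel axis in tool xy (mm) [14.7 24.1]
```

View pics/both7.png

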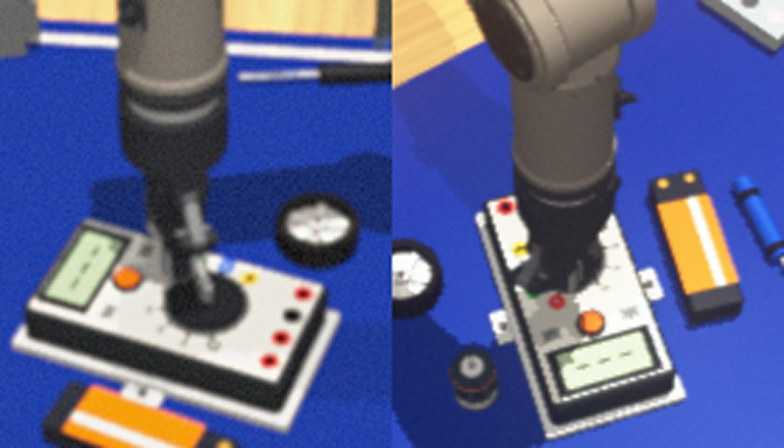

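View pics/wrist7.png

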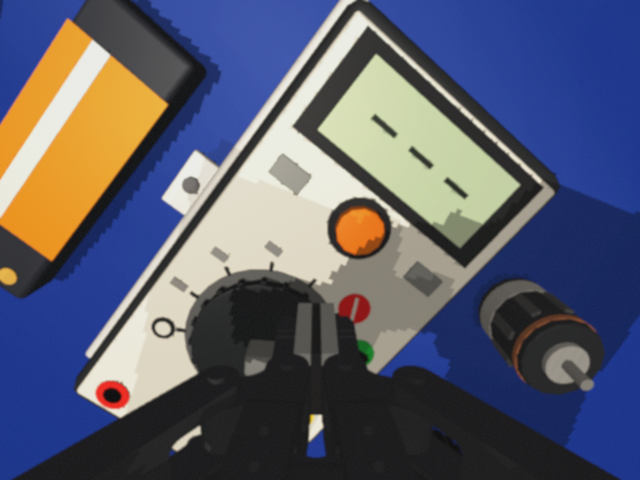

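The tab is hidden by the fingers. I back off, rise, and move over the key, then check the dial.

>>> {"fn": "carry_out", "kwargs": {
  "targets": [
    {"tx": 0.5,"ty": 0,"tz": 0,"twist": 0,"gripper": 0},
    {"tx": 0.5,"ty": 0,"tz": 0,"twist": 0,"gripper": 0},
    {"tx": 0.3,"ty": 0.2,"tz": -1,"twist": 0,"gripper": 0},
    {"tx": 0.5,"ty": 0.3,"tz": -1,"twist": 0,"gripper": 0},
    {"tx": 0.6,"ty": 0.3,"tz": -1,"twist": 0,"gripper": 0},
    {"tx": 0.6,"ty": 0.4,"tz": 0,"twist": 0,"gripper": 0},
    {"tx": 0.6,"ty": 0.3,"tz": 0,"twist": 0,"gripper": 0},
    {"tx": 0,"ty": 0,"tz": 0,"twist": 0,"gripper": 0},
    {"tx": 0,"ty": 0,"tz": 0,"twist": 0,"gripper": 0}
  ]
}}

```text
time: 9.75
eef_pos: [0.5954, -0.0509, 0.1086]
tcp_rot: [[0.924, 0.383, -0.002], [0.383, -0.924, 0.0], [-0.001, -0.001, -1.0]]
force: [-0.4, -0.1, -0.5]
grip_width: -0.0001
```

```bash
python3 look.py 8 wrist
```

```text
9.75 [ 0.5954 -0.0509  0.1086] psi 22.51 z [-0.002  0.    -1.   ] -0.00014591763413166124 [-0.36 -0.12 -0.51]
tool pos rel axis in tool xy (mm) [50.8 38.4]
```

View pics/both8.png

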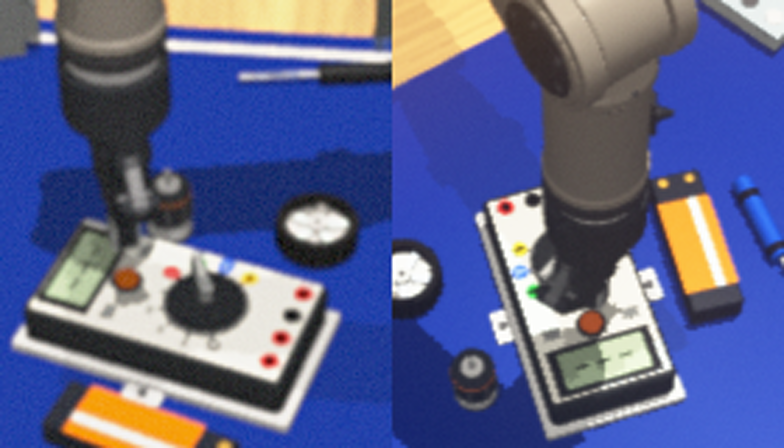

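View pics/wrist8.png

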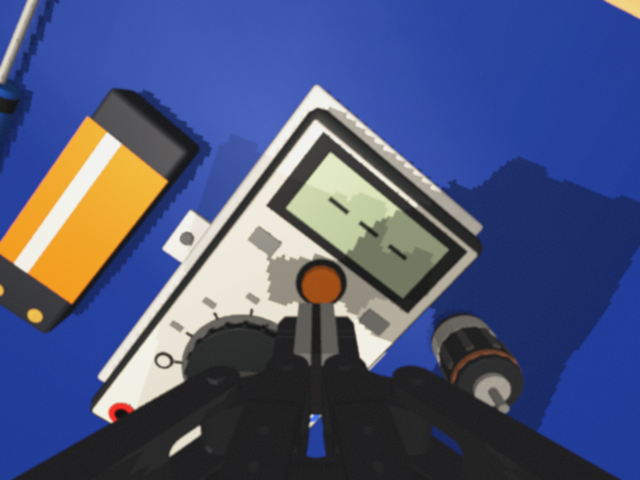

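In the side view (left half) the tab runs from about (207,298) to (199,258), between red at (172,273) and blue at (229,266), so it covers green. I'll measure its angle.

Run:
```python
from h import *
c=load('side8');ax=np.array([.5338,-.0349])
a=c['img'][205:255,290:350];cv2.imwrite('pics/t8.png',cv2.cvtColor(cv2.resize(a,None,fx=10,fy=10,interpolation=2),cv2.COLOR_RGB2BGR))
m=np.radians(np.arange(30,-150,-30)-15.1)
P=np.linalg.inv(np.array(c['pose']))
for k,t in zip(range(3,9),m):
    r=[]
    for rr in(-.004,.035):
        q=P[:3,:3]@np.array([ax[0]+rr*np.cos(t),ax[1]+rr*np.sin(t),.065])+P[:3,3]
        r.append((round((c['fx']*q[0]/-q[2]+c['cx']-290)*10),round((c['fy']*q[1]/q[2]+c['cy']-205)*10)))
    print(k,r)
```

```text
3 [(355, 264), (167, 286)]
4 [(354, 271), (178, 223)]
5 [(348, 277), (230, 173)]
6 [(338, 280), (309, 148)]
7 [(328, 279), (395, 154)]
8 [(320, 275), (466, 190)]
```

View pics/t8.png

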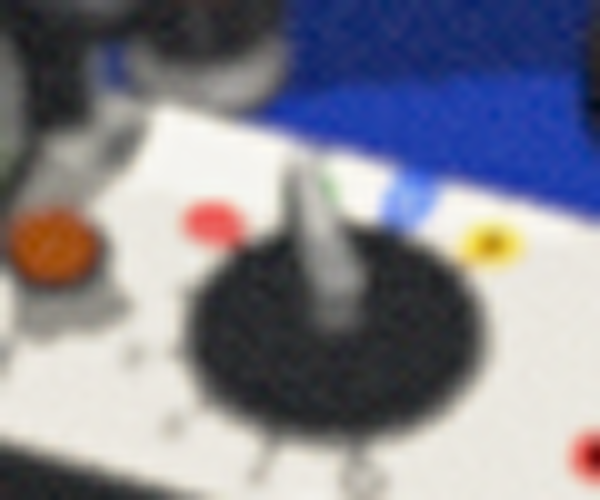

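The tab matches the click 6 prediction, from (338,280) to (309,148) in this crop, and green peeps out just behind it. Now I lower onto the key.

>>> {"fn": "carry_out", "kwargs": {
  "targets": [
    {"tx": 0,"ty": 0,"tz": 0.8,"twist": 0,"gripper": 0},
    {"tx": 0,"ty": 0,"tz": 0.8,"twist": 0,"gripper": 0},
    {"tx": 0,"ty": 0,"tz": 0.8,"twist": 0,"gripper": 0},
    {"tx": 0,"ty": 0,"tz": 0.5,"twist": 0,"gripper": 0},
    {"tx": 0,"ty": 0,"tz": 0.3,"twist": 0,"gripper": 0},
    {"tx": 0,"ty": 0,"tz": 0.2,"twist": 0,"gripper": 0},
    {"tx": 0,"ty": 0,"tz": 0.15,"twist": 0,"gripper": 0},
    {"tx": 0,"ty": 0,"tz": 0,"twist": 0,"gripper": 0},
    {"tx": 0,"ty": 0,"tz": 0,"twist": 0,"gripper": 0}
  ]
}}

```text
time: 10.8
eef_pos: [0.5961, -0.0509, 0.0741]
tcp_rot: [[0.924, 0.383, 0.001], [0.383, -0.924, -0.0], [0.0, 0.0, -1.0]]
force: [1.0, 0.4, 0.2]
grip_width: 0.0001
```

>>> {"fn": "carry_out", "kwargs": {
  "targets": [
    {"tx": 0,"ty": 0,"tz": 0.15,"twist": 0,"gripper": 0},
    {"tx": 0,"ty": 0,"tz": 0.1,"twist": 0,"gripper": 0},
    {"tx": 0,"ty": 0,"tz": 0,"twist": 0,"gripper": 0},
    {"tx": 0,"ty": 0,"tz": 0,"twist": 0,"gripper": 0}
  ]
}}

```text
time: 11.2
eef_pos: [0.5964, -0.0509, 0.0717]
tcp_rot: [[0.924, 0.383, 0.001], [0.383, -0.924, -0.0], [0.001, 0.001, -1.0]]
force: [0.7, -0.5, 1.3]
grip_width: 0.0001
```

>>> {"fn": "carry_out", "kwargs": {
  "targets": [
    {"tx": 0,"ty": 0,"tz": 0.1,"twist": 0,"gripper": 0},
    {"tx": 0,"ty": 0,"tz": 0.1,"twist": 0,"gripper": 0},
    {"tx": 0,"ty": 0,"tz": 0,"twist": 0,"gripper": 0},
    {"tx": 0,"ty": 0,"tz": 0,"twist": 0,"gripper": 0}
  ]
}}

```text
time: 11.6
eef_pos: [0.5963, -0.0509, 0.0702]
tcp_rot: [[0.924, 0.383, 0.001], [0.383, -0.924, -0.0], [0.001, 0.001, -1.0]]
force: [-0.5, -0.1, 5.9]
grip_width: -0.0002
```

>>> {"fn": "carry_out", "kwargs": {
  "targets": [
    {"tx": 0,"ty": 0,"tz": 0.1,"twist": 0,"gripper": 0},
    {"tx": 0,"ty": 0,"tz": 0,"twist": 0,"gripper": 0},
    {"tx": 0,"ty": 0,"tz": 0,"twist": 0,"gripper": 0}
  ]
}}

```text
time: 11.9
eef_pos: [0.5964, -0.0509, 0.07]
tcp_rot: [[0.924, 0.383, 0.001], [0.383, -0.924, -0.0], [0.001, 0.001, -1.0]]
force: [-2.0, 0.4, 9.8]
grip_width: -0.0002
```

The tip has stopped at about 48 mm. The force rose to 9.8 N, well past the 3.3 N holding force, so the key is fully down. Now I release and retreat.

>>> {"fn": "carry_out", "kwargs": {
  "targets": [
    {"tx": 0,"ty": 0,"tz": -0.3,"twist": 0,"gripper": 0},
    {"tx": 0,"ty": 0,"tz": -0.3,"twist": 0,"gripper": 0},
    {"tx": 0,"ty": 0,"tz": -0.6,"twist": 0,"gripper": 0},
    {"tx": 0,"ty": 0,"tz": -1,"twist": 0,"gripper": 0},
    {"tx": 0,"ty": 0,"tz": -1.5,"twist": 0,"gripper": 0},
    {"tx": 0,"ty": 0,"tz": -2,"twist": 0,"gripper": 0},
    {"tx": 0,"ty": 0,"tz": -2,"twist": 0,"gripper": 0},
    {"tx": 0,"ty": 0,"tz": -2,"twist": 0,"gripper": 0},
    {"tx": 0,"ty": 0,"tz": -2,"twist": 0,"gripper": 0},
    {"tx": 0,"ty": 0,"tz": -2,"twist": 0,"gripper": 0},
    {"tx": -2.5,"ty": 1.5,"tz": 0,"twist": 0,"gripper": 0},
    {"tx": -2.5,"ty": 1.5,"tz": 0,"twist": 0,"gripper": 0},
    {"tx": -2.5,"ty": 1.5,"tz": 0,"twist": 0,"gripper": 0},
    {"tx": -2.5,"ty": 1.5,"tz": 0,"twist": 0,"gripper": 0},
    {"tx": -2.5,"ty": 1.5,"tz": 0,"twist": 0,"gripper": 0},
    {"tx": -2.5,"ty": 1.5,"tz": 0,"twist": 0,"gripper": 0},
    {"tx": 0,"ty": 0,"tz": 0,"twist": 0,"gripper": 0},
    {"tx": 0,"ty": 0,"tz": 0,"twist": 0,"gripper": 0}
  ]
}}

```text
time: 13.7
eef_pos: [0.4914, -0.1919, 0.2057]
tcp_rot: [[0.925, 0.381, 0.0], [0.381, -0.925, 0.0], [0.0, -0.0, -1.0]]
force: [0.7, 1.1, 1.1]
grip_width: -0.0003
```

```bash
python3 look.py 9
python3 - <<'E'
from meas import *
cents(load('side9'),(250,205,372,285))
E
```

```text
13.7 [ 0.4914 -0.1919  0.2057] psi 22.39 z [ 0.  0. -1.] -0.000335251178868201 [0.66 1.11 1.09]
tool pos rel axis in tool xy (mm) [-99. 129.]
orange 603 [294.9 229.3] [ 0.5959 -0.0492  0.051 ]
orange 1761 [295.8 276.7] [0.5764 0.0782 0.051 ]
orange 433 [276.3 282.8] [0.6115 0.0972 0.051 ]
yellow 240 [338.6 229. ] [ 0.505 -0.064  0.046]
blue 342 [330.5 224.3] [ 0.5234 -0.0762  0.046 ]
red 410 [311.2 227.1] [ 0.5632 -0.0639  0.046 ]
red 443 [357.9 234.5] [ 0.4635 -0.0519  0.046 ]
red 465 [350.  250.2] [ 0.4767 -0.006   0.046 ]
red 462 [345.8 258.6] [0.4835 0.0174 0.046 ]
red 223 [314.8 278.9] [0.5394 0.076  0.046 ]
```

View pics/both9.png

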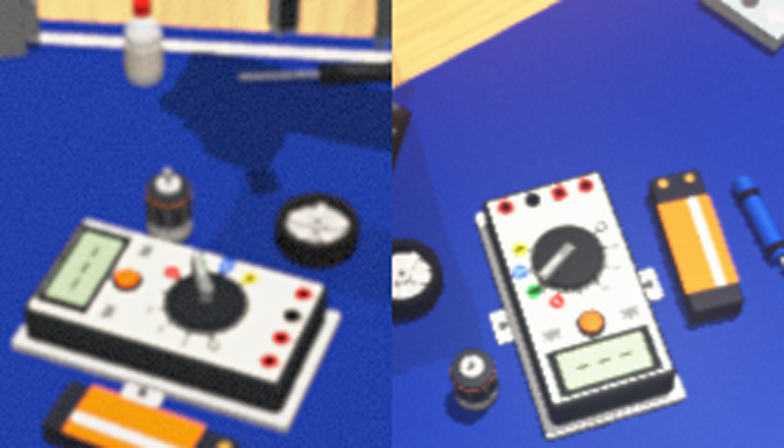

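View pics/scene9.png

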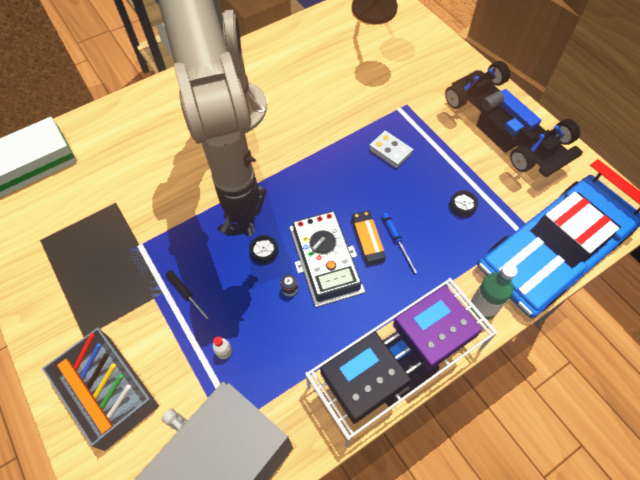

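With the arm clear, the tab line in the scene view points at green (right half, (535,292)). The key centre is back at (294.9,229.3), within 0.1 px of where it was before, and the loose things lie as they did.

```bash
python3 -c "
from plant import bot
print(bot.hand_in())"
```

```text
the job is handed in; nothing more can be done
None
```

The dial tab now points at the green battery mark, and the orange key has been pressed fully down and let up again. I handed the job in at about 14 s.

- **Dial:** I pushed the tab clockwise over three clicks (3 to 6) with the shut fingertips, without overshooting. Force readings between pushes were about 1 N. In the last pictures the tab lies where click 6 was predicted. From the side camera it almost hides the green mark, and from the scene camera it points straight at it.
- **Key:** It stopped the fingertips at about 48 mm above the bench, the fully-down height, with up to 9.8 N on it. After release the key's image centre was back within 0.1 px of where it started.
- **Loose things:** By eye, the loose things lie where they did in the first pictures, and the arm ended clear of everything.
- **What went wrong:** The first two move calls were refused for missing row keys before the arm moved. No check failed or disagreed.

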